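# Close and pin a ukulele mould

## Robot

A 6-joint arm with a two-finger parallel gripper is mounted at the origin on the work surface. World frame = base frame: x ahead of the robot, y to its left, z up, the work surface at z = 0. Lengths are in m, angles in rad, forces in N, time in s.
With the tool pointing down it reaches from about 0.275 to 0.975 m from the base axis. Payload 8.4 kg.
Tool frame: the origin (TCP) lies between the finger pads; the fingertips stand 17 mm ahead of it and the grasp point (between the pads) lies 2 mm behind it; z points along the fingers, y is the line along which they close (so a half turn about z gives the same grasp; the last joint's range is limited). The gripper opens to 92 mm and grips with 3 to 60 N. Pads are 20 mm wide; open, the fingers measure 128 mm over their backs; the gripper's body (75 mm by 189 mm) begins 69 mm behind the grasp point.
Start: joints at [-1.293, 0.353, 1.633, -0, 1.155, -0.002], TCP at [0.173, -0.601, 0.201] pointing down, gripper open.
Joint ranges: [-2.63, 2.63], [-0.92, 2.1], [0.06, 2.66], [-1.3, 4.44], [0, 2.69], [-3.02, 3.02]. Speed limits (rad/s): [2.22, 2.22, 2.79, 3.14, 3.14, 3.14].

## Interface

Orientations are given as a unit quaternion [x, y, z, w].
In Python, from station import robot gives the robot as it stands. The module is installed in compiled form; this text tells all that it offers.
- The arm moves only by the shell command python3 -m pendant 'ROWS' [FORCE]. ROWS is JSON, a list of rows, each a list of 7 numbers: the shift along the tool's x, y, z in cm, then the turn, a rotation vector about the tool's x, y, z in degrees, then the closure, from 0 (fully open) to 1 (shut). In form: [[dx, dy, dz, rx, ry, rz, jaw], ...]. A call has 1 to 20 rows; each row is the pose to reach, as a shift and turn from the pose commanded when the call began, along the tool's axes at that moment; what a row does not reach only later rows make up. A row lasts 1/8 s, in which the tool goes at most 62.5 mm and 10.7 degrees, less where a joint would pass 70% of its speed; a pose out of reach is approached as far as the arm can. A call with a gripper value outside its range is refused whole. The fingers move at their own pace and stop on an object; FORCE is the grip in N (left out, the last holds). Time passes only in rows, so rows that repeat a pose let the fingers close. It gives the time, the measured TCP pose, the force, the opening and the grip force at its end, in the units of the state.
- robot.read_state(): the state, without advancing time (a new reading comes with each control period).
- robot.read_camera(name): name is "scene" or "top"; returns a dict with "img" (384x512x3 uint8, blue, green, red), "fx", "fy", "cx", "cy" (pixels), "position" and "rotation" of the camera in the world. Camera axes: x right, y down, z forward; pixel columns grow to the right and rows downward; lengths in m; the calibration is good to about 2 mm. A picture is of the moment at which its call begins. There is no depth.
- robot.hand_in(): hands the job in; it is judged then, once.
The state is a dict: "t": time; "q": joint angles; "qd": joint speeds; "joint_efforts": joint torques, N m; "eef_pos": TCP position; "eef_rot": TCP orientation; "force": force on the tool from outside, world axes, zero at the start; "wrist_torque": the same for the moment, N m; "width": opening from 0.0 (shut) to 1.0 (fully open); "finger_force": force on a finger pad.
Only numpy, scipy, OpenCV 4.12 (cv2) and the standard library are available. Lean on these libraries where they do the work, as an engineer would, in place of code of your own. Each camera call takes 0.05 s, during which the arm holds its last target. There are 200 camera calls.

## Task

Swing the open half of the ukulele mould shut by its knob, then take the lock pin (the one with the straight handle and the flat steel collar) out of the wooden holder and lower it, without dropping it, through the lined-up steel lugs until its collar lies flush on the top lug. Let go of it and leave the awl, the glue bottle and the sanding block where they are.

Things in the scene. Friction and masses are not known exactly. Their poses are not given: they have to be found in the camera images.
- mould: The ukulele mould: two curved plywood walls 28 mm thick and 65 mm high that together frame a ukulele outline 240 mm long (along its y axis) and 166 mm wide. This entry is the half nearer the robot, screwed to the bench: origin on the bench, in the middle of the parting line between the halves; its y axis runs along the parting line from the hinge (y = -160 mm) to the lock (y = +171 mm); this fixed half lies on its -x side, the swinging half on its +x side. z up.
- swing_half (a joint): Opening angle of the swinging half (rad): 0 is shut, with the halves' end faces together and against a stop; it grows as the half swings away from the robot, clockwise seen from above, about the vertical hinge line. It starts open, 0.2 to 0.42. A stiff hinge: about 1.5 N at the knob moves it and it stays where it is left.
- mould_hinge (a point): Point on the vertical hinge line of the mould, 65 mm above the bench.
- mould_knob (a point): Centre of the grip of the upright dark wooden knob standing on top of the swinging half's waist; this point is 90 mm above the bench. The knob is a plain cylinder 27 mm in diameter, its top at 107 mm, its foot on the wall top at 65 mm. It moves with the swinging half, in an arc about the hinge line.
- lock_hole (a point): Centre of the hole of the upper steel lug on the fixed half, on the lug's top face, 66 mm above the bench; axes as mould. Two fixed lugs (44 x 46 mm plates 8 mm thick, holes 14 mm, 2 mm chamfer, top faces 66 and 44 mm above the bench) and between them, when the mould is shut, a tongue of the swinging half (8 mm thick, hole 16 mm, top face at 55 mm). The holes line up only when the mould is shut.
- holder: Light wooden block 150 x 64 x 62 mm high, fixed to the bench; origin at the centre of its underside, long side along its x. Two upright sockets, 15 mm in diameter, at x = -40 and +40 mm: one holds the lock pin, the other the awl.
- pin: The lock pin, 102 mm long, 110 g: from its tip (the origin) up its z axis, a steel shank 12 mm in diameter and 50 mm long with the first 9 mm tapered to 6 mm, a flat steel collar 28 mm in diameter and 6 mm thick (z = 50 to 56 mm), and a straight dark wooden handle 23 mm in diameter and 46 mm long (z = 56 to 102 mm). It stands upright in the holder, collar on the holder's top face, tip 12 mm above the bench.
- pin_collar (a point): Centre of the underside of the lock pin's collar, 50 mm above its tip; axes as pin.
- awl: Scratch awl of like size standing in the other socket of the holder, with a pear-shaped dark wooden handle (36 mm at its widest) and no flat collar; origin at its tip, 17 mm above the bench; the handle's top is at 117 mm. Not to be used.
- glue: White glue bottle, 60 mm in diameter and 160 mm high, standing on the bench; origin at the centre of its underside. Leave alone.
- sander: Cork-faced wooden sanding block, 110 x 62 x 38 mm, lying on the bench; origin at the centre of its underside. Leave alone.
Not all that is in view belongs to the job. What is shaped like the pin but turquoise is not meant.

How it is judged:
By the outcome, as a careful person would: the job done as asked, in the order asked, and still so for the second after the job is handed in, with the robot touching nothing.
It also fails if it takes over 58 s, if anything falls off the work surface, if the arm or the gripper's body presses on something with over 40 N, if the wrist force passes 120 N, or if a joint passes its speed limit or range.

## Working session

There is one attempt and no reset: what is moved stays moved. The work goes in short steps, Python scripts to look and compute and a shell command to move; the robot and the scene stay as the last step left them, time stands still between calls to the robot, and variables do not carry over. Pictures are saved under pics/ and viewed, at most 10 in all, crops included, and the job is handed in when it is done.

```bash
mkdir -p pics
cat > h.py <<'E'
import numpy as np, cv2
from station import robot
from scipy.spatial.transform import Rotation as R
def cam(n):
    c=robot.read_camera(n); return c
def ray(c,u,v):
    d=np.array(c["rotation"])@np.array([(u-c["cx"])/c["fx"],(v-c["cy"])/c["fy"],1.]); return np.array(c["position"]),d
def onz(c,u,v,z):
    p,d=ray(c,u,v); return p+d*(z-p[2])/d[2]
def proj(c,P):
    q=np.array(c["rotation"]).T@(np.array(P)-np.array(c["position"])); return np.array([c["fx"]*q[0]/q[2]+c["cx"],c["fy"]*q[1]/q[2]+c["cy"]])
def tool(P,s=None):
    s=s or robot.read_state(); return R.from_quat(s["eef_rot"]).inv().apply(np.array(P)-s["eef_pos"])*100
E
python3 - <<'E'
from h import *
for n in("top","scene"):
    c=cam(n); cv2.imwrite(f"pics/{n}0.png",cv2.resize(c["img"],None,fx=1.5,fy=1.5,interpolation=cv2.INTER_CUBIC)); print(n,c["fx"],c["cx"],c["cy"],c["position"],np.round(c["rotation"],3).tolist())
s=robot.read_state(); print(s["t"],s["eef_pos"],np.round(R.from_quat(s["eef_rot"]).as_matrix(),3).tolist(),s["width"])
E
```

```text
top 412.63915067352946 258.9096694786808 193.3398868676808 [ 0.38895923 -0.04003003  1.13174448] [0.756, -0.647, 0.07, -0.078]
scene 387.82882784021825 255.43048420425097 187.92530753994868 [1.31386163 0.03483741 0.8176054 ] [0.637, 0.674, -0.272, -0.256]
0.1 [ 0.17247905 -0.60027876  0.200876  ] [[0.961, 0.276, -0.0], [0.276, -0.961, 0.001], [0.0, -0.001, -1.0]] 1.0017753942005112
```

View pics/top0.png

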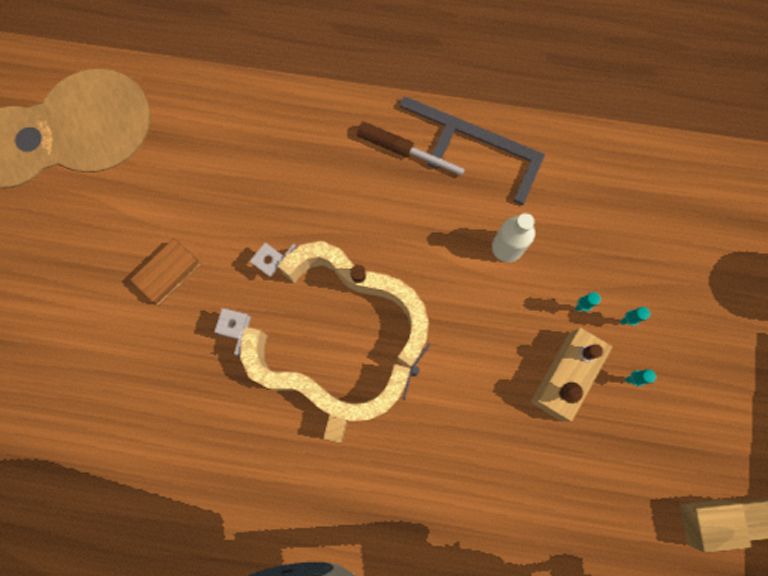

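View pics/scene0.png

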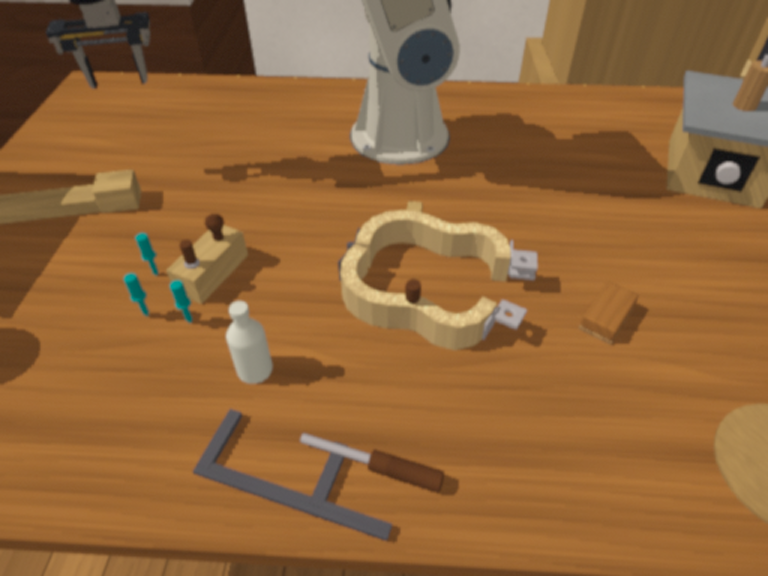

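Top view (1.5x pixels): the fixed lug hole is at (232,323), the swing tongue at (268,259), the knob at (358,272) and the hinge at (414,371).

Pin candidates:
- (592,351): straight dark handle with a collar. This is my choice.
- (571,393): pear-shaped handle, the awl.
- (588,301), (636,316), (642,377): turquoise, not meant.

Next I check that choice in a close crop and measure.

```bash
sed -i 's/np.array(c\["rotation"\])/R.from_quat(c["rotation"]).as_matrix()/' h.py
python3 - <<'E'
from h import *
t=cam("top"); s=cam("scene")
def crop(c,u,v,r=33,k=6):
    return cv2.resize(c["img"][v-r:v+r,u-r:u+r],(396,297) if 0 else (300,300),interpolation=cv2.INTER_CUBIC)
a=np.hstack([crop(t,390,247),crop(s,138,168)]); b=np.hstack([crop(t,155,215,25),crop(t,258,215,33)])
cv2.imwrite("pics/crop1.png",np.vstack([a,b]))
def blobs(c,roi):
    u0,v0,u1,v1=roi; im=c["img"][v0:v1,u0:u1]; hsv=cv2.cvtColor(im,cv2.COLOR_BGR2HSV)
    m=((hsv[...,2]<95)&(hsv[...,1]>60)).astype(np.uint8)
    n,l,st,ce=cv2.connectedComponentsWithStats(m)
    return [(np.round(ce[i]+[u0,v0],1).tolist(),st[i].tolist()[:5]) for i in range(1,n) if st[i,4]>12]
print("topknob",blobs(t,(228,172,250,192)));print("tophold",blobs(t,(370,225,410,272)))
print("scknob",blobs(s,(265,183,287,205)));print("schold",blobs(s,(115,135,155,185)))
E
```

```text
topknob [([237.5, 184.2], [6, 8, 9, 8, 34])]
tophold [([392.0, 234.8], [18, 5, 9, 10, 58]), ([379.4, 260.9], [3, 30, 14, 13, 133])]
scknob [([275.4, 196.3], [6, 9, 9, 10, 71])]
schold [([143.8, 151.0], [23, 9, 11, 16, 115]), ([125.6, 168.9], [6, 28, 10, 13, 78])]
```

View pics/crop1.png

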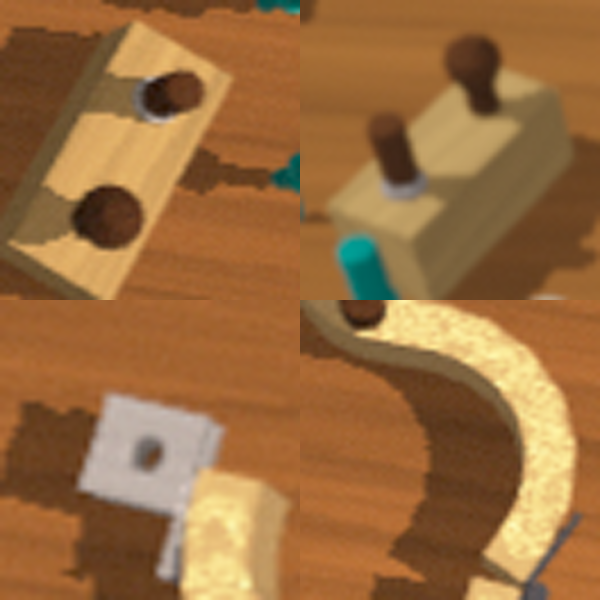

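The crop confirms it: the upper item in the holder has the straight handle and a steel collar ring (top crop about (158,97)), while the lower one is pear-shaped with no collar. The fixed lug hole shows at crop (149,153).

Run:
```python
from h import *
t=cam("top"); s=cam("scene")
f=lambda u0,v0,x,y,k:(u0+(x+.5)/k-.5,v0+(y+.5)/k-.5)
k=300/66
P={}
P["pin_top_t"]=onz(t,*f(357,214,186,92,k),.114); P["pin_col_t"]=onz(t,*f(357,214,158,97,k),.067)
P["pin_top_s"]=onz(s,*f(105,135,86,124,k),.114); P["pin_col_s"]=onz(s,*f(105,135,104,185,k),.067)
P["awl"]=onz(t,*f(357,214,107,217,k),.105)
P["lug_t"]=onz(t,*f(130,190,149,153,6),.066); P["lug_s"]=onz(s,522/1.5-.17,260.5/1.5-.17,.066)
P["hinge"]=onz(t,*f(225,182,236,292,k),.065)
P["knob_t"]=onz(t,358/1.5-.17,272/1.5-.17,.107); P["knob_s"]=onz(s,413/1.5-.17,286/1.5-.17,.107)
P["knobm_t"]=onz(t,237.5,183,.1)
P["tongue_t"]=onz(t,268/1.5-.17,259.5/1.5-.17,.055); P["tongue_s"]=onz(s,509/1.5-.17,315/1.5-.17,.055)
P["glue"]=onz(t,525/1.5,221/1.5,.16)
for a,b in P.items(): print(a,np.round(b*1000,1))
print("L",np.linalg.norm((P["lug_t"]-P["hinge"])[:2]))
H=P["hinge"][:2]
for n in("knob_t","knob_s","tongue_t","tongue_s","lug_t"): d=P[n][:2]-H; print(n,np.linalg.norm(d),np.degrees(np.arctan2(d[1],d[0])))
```

```text
pin_top_t [ 555.6 -366.4  114. ]
pin_col_t [ 558.  -365.9   67. ]
pin_top_s [ 560.1 -365.2  114. ]
pin_col_s [ 563.6 -364.8   67. ]
awl [ 482.8 -332.7  105. ]
lug_t [514.4 249.9  66. ]
lug_s [521.3 246.6  66. ]
hinge [484.6 -76.5  65. ]
knob_t [628.6  44.8 107. ]
knob_s [637.   45.1 107. ]
knobm_t [625.   47.1 100. ]
tongue_t [638.4 212.5  55. ]
tongue_s [647.3 212.7  55. ]
glue [ 743.6 -217.4  160. ]
L 0.3277049284109393
knob_t 0.18828167368076004 40.11246027416484
knob_s 0.19503033619599722 38.56989205251151
tongue_t 0.32743741781468955 61.96882344040295
tongue_s 0.3318587131177803 60.62974422348199
lug_t 0.3277049284109393 84.78233277334178
```

```bash
python3 -m pendant '[[15,-12,0,0,0,-6,0.3],[61.9,-49.4,0,0,0,-23.5,0.3],[61.9,-49.4,0,0,0,-23.5,0.3],[61.9,-49.4,0,0,0,-23.5,0.3],[61.9,-49.4,0,0,0,-23.5,0.3],[61.9,-49.4,0,0,0,-23.5,0.3],[61.9,-49.4,0,0,0,-23.5,0.3],[61.9,-49.4,0,0,0,-23.5,0.3],[61.9,-49.4,0,0,0,-23.5,0.3],[61.9,-49.4,0,0,0,-23.5,0.3],[61.9,-49.4,0,0,0,-23.5,0.3],[61.9,-49.4,0,0,0,-23.5,0.3],[61.9,-49.4,0,0,0,-23.5,0.3],[61.9,-49.4,0,0,0,-23.5,0.3],[61.9,-49.4,0,0,0,-23.5,0.3],[61.9,-49.4,0,0,0,-23.5,0.3],[61.9,-49.4,0,0,0,-23.5,0.3],[61.9,-49.4,0,0,0,-23.5,0.3]]' 15
python3 - <<'E'
from h import *
s=robot.read_state(); print(np.round(s["q"],3)); c=cam("scene"); print(s["eef_pos"],proj(c,s["eef_pos"]),R.from_quat(s["eef_rot"]).as_matrix().round(3).tolist())
t=cam("top")
a=cv2.resize(c["img"][110:260,200:380],None,fx=3,fy=3,interpolation=cv2.INTER_CUBIC)
cv2.imwrite("pics/k1.png",a)
E
```

```text
t: 2.55
eef_pos: [0.6309, 0.0444, 0.2017]
eef_rot: [0.941, 0.338, 0.0, 0.0]
force: [-0.5, 0.1, -0.3]
width: 0.698
finger_force: 0.0
[0.068 0.364 1.616 0.    1.161 0.95 ]
[0.63093892 0.04439208 0.20170068] [276.33165411 160.99924353] [[0.772, 0.636, 0.0], [0.636, -0.772, 0.0], [0.0, 0.0, -1.0]]
```

View pics/k1.png

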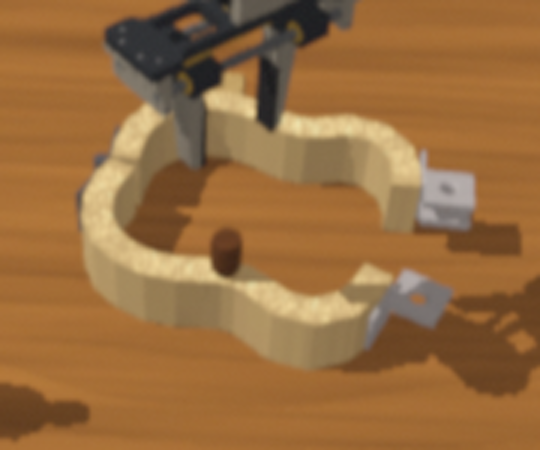

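The picture shows the fingers above the knob at crop (226,250), and the way down is clear.

```bash
python3 -m pendant '[[0,0,5,0,0,0,0.3],[0,0,9,0,0,0,0.3],[0,0,11.2,0,0,0,0.3],[0,0,11.2,0,0,0,0.3],[0,0,11.2,0,0,0,0.8],[0,0,11.2,0,0,0,0.8],[0,0,11.2,0,0,0,0.8],[0,0,11.2,0,0,0,0.8],[0,0,11.2,0,0,0,0.8]]' 15
python3 - <<'E'
from h import *
s=robot.read_state(); c=cam("scene")
H=np.array([.4846,-.0765]); p=np.array(s["eef_pos"][:2]);d=p-H
print(np.hypot(*d),np.degrees(np.arctan2(d[1],d[0])))
for a in (4,8,12,16,20,22,24,26):
    q=R.from_euler("z",a,degrees=True).apply([*d,0])[:2]+H
    print(a,tool([*q,s["eef_pos"][2]],s).round(2))
E
```

```text
t: 3.78
eef_pos: [0.6314, 0.0451, 0.09]
eef_rot: [0.941, 0.338, 0.0, 0.0]
force: [-0.9, 0.1, 4.0]
width: 0.274
finger_force: 15.0
0.19060445835014686 39.64661680811499
4 [-0.05 -1.33 -0.  ]
8 [-0.19 -2.65 -0.  ]
12 [-0.42 -3.96 -0.  ]
16 [-0.75 -5.25 -0.  ]
20 [-1.16 -6.52 -0.  ]
22 [-1.4  -7.14 -0.  ]
24 [-1.66 -7.75 -0.  ]
26 [-1.95 -8.35 -0.  ]
```

```bash
python3 -m pendant '[[-0.01,-0.67,0,0,0,-2,0.8],[-0.05,-1.33,0,0,0,-4,0.8],[-0.11,-2,0,0,0,-6,0.8],[-0.19,-2.65,0,0,0,-8,0.8],[-0.3,-3.3,0,0,0,-10,0.8],[-0.42,-3.96,0,0,0,-12,0.8],[-0.58,-4.6,0,0,0,-14,0.8],[-0.75,-5.25,0,0,0,-16,0.8],[-0.95,-5.88,0,0,0,-18,0.8],[-1.16,-6.52,0,0,0,-20,0.8],[-1.16,-6.52,0,0,0,-20,0.8]]'
python3 - <<'E'
from h import *
s=robot.read_state(); print(s["wrist_torque"],s["finger_force"]); t=cam("top");c=cam("scene")
cv2.imwrite("pics/k2.png",np.hstack([cv2.resize(x,(400,400),interpolation=cv2.INTER_CUBIC) for x in(t["img"][160:240,130:210],c["img"][140:220,300:380])]))
E
```

```text
t: 5.2
eef_pos: [0.5797, 0.088, 0.0899]
eef_rot: [0.867, 0.497, -0.0, 0.0]
force: [-3.4, -2.0, 8.0]
width: 0.279
finger_force: 15.0
[-0.3577215   0.5035478   0.02577073] 15.001336280438409
```

View pics/k2.png

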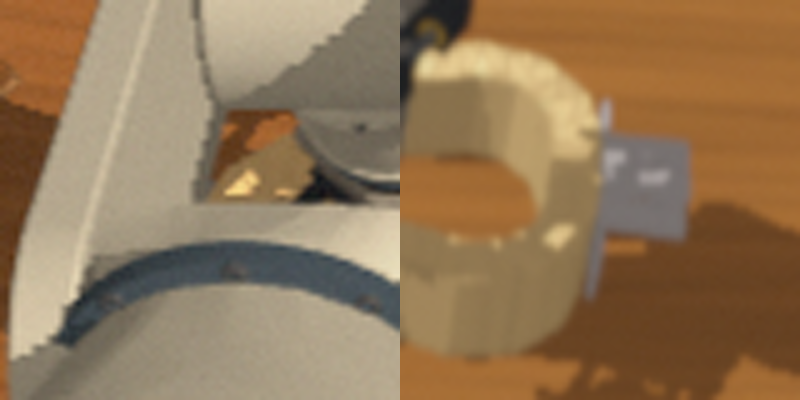

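It is nearly shut: the tongue is almost under the lugs at right-crop (645,190). I'll continue in small steps until I feel the stop.

```bash
python3 -m pendant '[[0,-0.33,0,0,0,-1,0.8],[-0.01,-0.67,0,0,0,-2,0.8],[-0.01,-0.67,0,0,0,-2,0.8]]'; python3 -m pendant '[[0,-0.17,0,0,0,-0.5,0.8],[0,-0.33,0,0,0,-1,0.8],[0,-0.33,0,0,0,-1,0.8]]';  python3 -m pendant '[[0,-0.17,0,0,0,-0.5,0.8],[0,-0.17,0,0,0,-0.5,0.8]]'
```

```text
t: 5.68
eef_pos: [0.5743, 0.0911, 0.0899]
eef_rot: [0.859, 0.512, -0.0, 0.0]
force: [-2.2, -2.9, 7.4]
width: 0.275
finger_force: 15.0
t: 6.05
eef_pos: [0.5719, 0.0923, 0.0899]
eef_rot: [0.854, 0.52, -0.0, 0.001]
force: [-0.2, -4.2, 5.7]
width: 0.276
finger_force: 15.0
t: 6.3
eef_pos: [0.5719, 0.0924, 0.09]
eef_rot: [0.852, 0.524, 0.001, 0.002]
force: [5.0, -8.6, 2.9]
width: 0.276
finger_force: 15.0
```

```bash
python3 -m pendant '[[0,-0.2,0,0,0,0,0.8],[0,-0.2,0,0,0,0,0.8]]';  python3 -m pendant '[[0,0.1,0,0,0,0,0.7],[0,0.2,0,0,0,0,0.4],[0,0.2,0,0,0,0,0.3],[0,0.2,0,0,0,0,0.3],[0,0.2,-6,0,0,0,0.3],[0,0.2,-10,0,0,0,0.3],[0,0.2,-10,0,0,0,0.3]]'
python3 - <<'E'
from h import *
p=robot.read_state(); print(R.from_quat(p["eef_rot"]).as_matrix().round(3).tolist(),p["q"].round(2))
print(tool([.559,-.3655,.2],p))
E
```

```text
t: 6.55
eef_pos: [0.5718, 0.0925, 0.0901]
eef_rot: [0.852, 0.524, 0.002, 0.003]
force: [11.0, -13.2, -2.2]
width: 0.28
finger_force: 15.0
t: 7.42
eef_pos: [0.5724, 0.0942, 0.1928]
eef_rot: [0.852, 0.523, 0.003, 0.001]
force: [0.8, 0.9, -0.4]
width: 0.697
finger_force: 0.0
[[0.453, 0.891, 0.006], [0.891, -0.453, 0.001], [0.004, 0.005, -1.0]] [0.16 0.29 1.75 0.   1.1  0.63]
[-41.58183311  19.64016965  -0.77814363]
```

The stop was felt: the position stayed put and the force rose. The fingers are open and lifted. Now I move over the pin, with the fingers closing across the holder's long side.

```bash
python3 -m pendant '[[-10,5,-0.8,0,0,20,0.3],[-41.6,19.7,-0.8,0,0,86,0.3],[-41.6,19.7,-0.8,0,0,86,0.3],[-41.6,19.7,-0.8,0,0,86,0.3],[-41.6,19.7,-0.8,0,0,86,0.3],[-41.6,19.7,-0.8,0,0,86,0.3],[-41.6,19.7,-0.8,0,0,86,0.3],[-41.6,19.7,-0.8,0,0,86,0.3],[-41.6,19.7,-0.8,0,0,86,0.3],[-41.6,19.7,-0.8,0,0,86,0.3],[-41.6,19.7,-0.8,0,0,86,0.3],[-41.6,19.7,-0.8,0,0,86,0.3],[-41.6,19.7,-0.8,0,0,86,0.3],[-41.6,19.7,-0.8,0,0,86,0.3]]'
python3 - <<'E'
from h import *
p=robot.read_state(); print(R.from_quat(p["eef_rot"]).as_matrix().round(4).tolist(),p["q"].round(2))
t=cam("top");c=cam("scene")
P=[.5595,-.3655,.114]; print(tool(P,p),proj(t,P),proj(c,P))
L=[.516,.249,.066]; print(proj(t,L),proj(c,L))
u,v=proj(t,L).astype(int); a,b=proj(c,L).astype(int)
f=lambda x,u,v,r:cv2.resize(x["img"][v-r:v+r,u-r:u+r],(300,300),interpolation=cv2.INTER_CUBIC)
print((u,v),(a,b))
cv2.imwrite("pics/p1.png",np.vstack([np.hstack([f(t,u,v,25),f(c,a,b,25)]),np.hstack([f(t,393,236,30),f(c,130,160,30)])]))
E
```

```text
t: 9.18
eef_pos: [0.5574, -0.3663, 0.1976]
eef_rot: [0.98, -0.199, 0.0, 0.0]
force: [-0.7, 0.3, -0.7]
width: 0.7
finger_force: 0.0
[[0.9209, -0.3897, 0.0001], [-0.3897, -0.9209, -0.0001], [0.0002, 0.0, -1.0]] [-0.58  0.42  1.54 -0.    1.18  1.39]
[ 0.15770551 -0.15258963  8.36109577] [397.30061471 232.24366041] [123.49263969 161.72852756]
[154.868168 214.519747] [348.49260975 172.22291986]
(np.int64(154), np.int64(214)) (np.int64(348), np.int64(172))
```

View pics/p1.png

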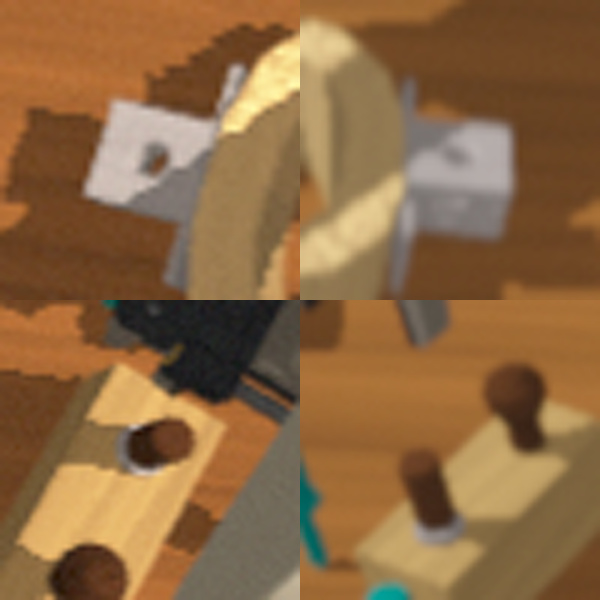

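The mould is shut: top crop (156,157) and scene crop (457,153) show the lugs stacked, and both views put the hole at about (516,249) mm. The pin handle top at (174,441)/(419,460) agrees with the tool position to within 2 mm, so I go down and grip.

```bash
python3 -m pendant '[[0,0,5,0,0,0,0.3],[0,0,8,0,0,0,0.3],[0,0,10.5,0,0,0,0.3],[0,0,10.5,0,0,0,0.3],[0,0,10.5,0,0,0,0.9],[0,0,10.5,0,0,0,0.9],[0,0,10.5,0,0,0,0.9],[0,0,10.5,0,0,0,0.9],[0,0,10.5,0,0,0,0.9]]' 25;  python3 -m pendant '[[0,0,-1,0,0,0,0.9],[0,0,-3,0,0,0,0.9],[0,0,-6,0,0,0,0.9],[0,0,-9,0,0,0,0.9],[0,0,-11,0,0,0,0.9],[0,0,-11,0,0,0,0.9]]'
python3 - <<'E'
from h import *
p=robot.read_state(); t=cam("top");c=cam("scene")
e=np.array(p["eef_pos"]); Q=e+[0,0,-.080]; print(p["finger_force"],e,Q,proj(t,Q),proj(c,Q))
a,b=proj(c,e+[0,0,-.04]).astype(int);print(a,b)
cv2.imwrite("pics/p2.png",cv2.resize(c["img"][b-40:b+40,a-40:a+40],(480,480),interpolation=cv2.INTER_CUBIC))
print(tool([.516,.249,e[2]],p))
E
```

```text
t: 10.4
eef_pos: [0.5575, -0.3666, 0.0928]
eef_rot: [0.98, -0.199, 0.0, 0.0]
force: [-0.8, -0.5, 2.7]
width: 0.239
finger_force: 25.0
t: 11.15
eef_pos: [0.5583, -0.3671, 0.2047]
eef_rot: [0.98, -0.199, 0.002, 0.001]
force: [-0.4, -0.7, -0.9]
width: 0.233
finger_force: 25.0
24.999222457408905 [ 0.55827912 -0.36706863  0.20474624] [ 0.55827912 -0.36706863  0.12474624] [399.3577606  232.32513068] [122.06036691 158.42147543]
118 146
[-27.93159087 -55.07349234  -0.13209727]
```

View pics/p2.png

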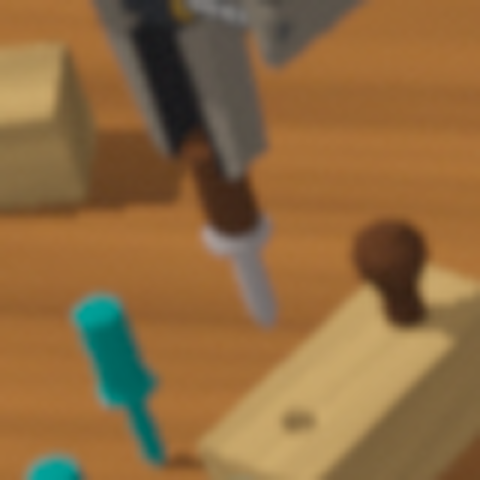

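The pin hangs straight in the grip, tip at crop (264,322), and the socket is empty. I carry it high over the lock.

```bash
python3 -m pendant '[[0,0,-1.5,0,0,0,0.9],[-1,-2,-3,0,0,0,0.9],[-2.5,-5,-3,0,0,0,0.9],[-4.6,-9,-3,0,0,0,0.9],[-6.6,-13,-3,0,0,0,0.9],[-8.6,-17,-3,0,0,0,0.9],[-10.6,-21,-3,0,0,0,0.9],[-12.7,-25,-3,0,0,0,0.9],[-14.7,-29,-3,0,0,0,0.9],[-16.7,-33,-3,0,0,0,0.9],[-18.8,-37,-3,0,0,0,0.9],[-20.8,-41,-3,0,0,0,0.9],[-22.8,-45,-3,0,0,0,0.9],[-24.8,-49,-3,0,0,0,0.9],[-26.5,-52.5,-3,0,0,0,0.9],[-27.5,-54.5,-2,0,0,0,0.9],[-27.9,-55.1,0,0,0,0,0.9],[-27.9,-55.1,2,0,0,0,0.9],[-27.9,-55.1,3,0,0,0,0.9],[-27.9,-55.1,3,0,0,0,0.9]]'
python3 - <<'E'
from h import *
p=robot.read_state(); t=cam("top");c=cam("scene")
e=np.array(p["eef_pos"]); Q=e+[0,0,-.0808]; print(p["q"].round(2),e,R.from_quat(p["eef_rot"]).as_matrix().round(4).tolist())
L=[.516,.249,.066]
for x in(t,c): print(proj(x,Q),proj(x,L),proj(x,L+np.array([.01,0,0])),proj(x,L+np.array([0,.01,0])))
f=lambda x,u,v:cv2.resize(x["img"][v-40:v+40,u-30:u+30],(400,533),interpolation=cv2.INTER_CUBIC)
cv2.imwrite("pics/l1.png",np.hstack([f(t,155,214),f(c,348,160)]))
E
```

```text
t: 13.75
eef_pos: [0.5149, 0.2492, 0.1718]
eef_rot: [0.98, -0.199, -0.001, 0.001]
force: [-0.8, 0.1, -1.6]
width: 0.237
finger_force: 25.0
[ 0.45  0.3   1.78 -0.    1.06  2.42] [0.5148879  0.24922516 0.17184906] [[0.9206, -0.3905, -0.0014], [-0.3905, -0.9206, -0.0007], [-0.001, 0.0012, -1.0]]
[152.31757419 213.38049057] [154.868168 214.519747] [155.65589625 210.78220896] [151.10774776 213.93373969]
[350.09079845 165.37183033] [348.49260975 172.22291986] [348.88493084 174.70904181] [352.09679172 172.36059227]
```

View pics/l1.png

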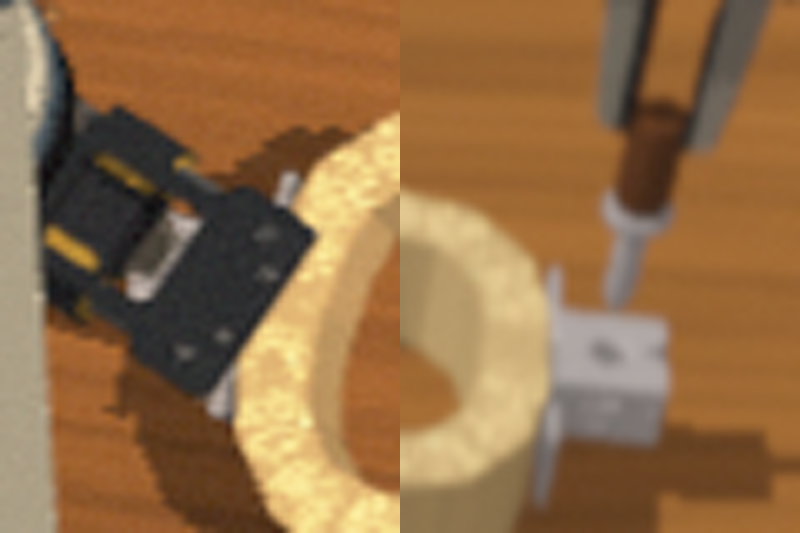

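Scene crop: the tip is at (615,304) and the hole at (608,352), so the tip has to move about 2 mm in +x and 1 mm in +y. I lower it with that correction.

```bash
python3 -m pendant '[[0.12,-0.18,0.5,0,0,0,0.9],[0.12,-0.18,1,0,0,0,0.9],[0.12,-0.18,1.7,0,0,0,0.9],[0.12,-0.18,2.2,0,0,0,0.9],[0.12,-0.18,2.5,0,0,0,0.9],[0.12,-0.18,2.7,0,0,0,0.9],[0.12,-0.18,2.9,0,0,0,0.9],[0.12,-0.18,3,0,0,0,0.9]]'
python3 - <<'E'
from h import *
p=robot.read_state(); print(p["eef_pos"],p["wrist_torque"])
E
```

```text
t: 14.85
eef_pos: [0.5173, 0.2509, 0.1424]
eef_rot: [0.98, -0.199, 0.0, -0.0]
force: [-0.5, -0.2, -0.9]
width: 0.238
finger_force: 25.0
[0.51732542 0.25091614 0.14244875] [ 0.05959398  0.0330397  -0.02989825]
```

```bash
python3 -m pendant '[[0,0,0.2,0,0,0,0.9],[0,0,0.4,0,0,0,0.9],[0,0,0.6,0,0,0,0.9],[0,0,0.8,0,0,0,0.9]]'
python3 - <<'E'
from h import *
p=robot.read_state(); print(p["eef_pos"],p["wrist_torque"])
E
```

```text
t: 15.35
eef_pos: [0.5172, 0.2509, 0.1343]
eef_rot: [0.98, -0.199, -0.0, 0.0]
force: [-0.1, 0.1, -1.6]
width: 0.234
finger_force: 25.0
[0.51723171 0.25087535 0.13432087] [0.09708287 0.10728174 0.02756684]
```

```bash
python3 -m pendant '[[0,0,0.3,0,0,0,0.9],[0,0,0.6,0,0,0,0.9],[0,0,0.9,0,0,0,0.9],[0,0,1.2,0,0,0,0.9],[0,0,1.2,0,0,0,0.9]]'
python3 - <<'E'
from h import *
p=robot.read_state(); print(p["eef_pos"],p["wrist_torque"])
E
```

```text
t: 15.98
eef_pos: [0.5171, 0.2508, 0.1222]
eef_rot: [0.98, -0.199, -0.0, 0.0]
force: [-0.1, 1.0, -1.6]
width: 0.237
finger_force: 25.0
[0.51711321 0.25079072 0.12217914] [ 0.08832215  0.04100244 -0.02583474]
```

```bash
python3 -m pendant '[[0,0,0.3,0,0,0,0.9],[0,0,0.6,0,0,0,0.9],[0,0,0.9,0,0,0,0.9],[0,0,1.2,0,0,0,0.9],[0,0,1.2,0,0,0,0.9]]';python3 -m pendant '[[0,0,0.3,0,0,0,0.9],[0,0,0.6,0,0,0,0.9],[0,0,0.9,0,0,0,0.9],[0,0,1.1,0,0,0,0.9],[0,0,1.1,0,0,0,0.9]]'
```

```text
t: 16.6
eef_pos: [0.5171, 0.2508, 0.1101]
eef_rot: [0.98, -0.199, -0.0, 0.0]
force: [-0.1, 0.4, -2.1]
width: 0.234
finger_force: 25.0
t: 17.23
eef_pos: [0.5171, 0.2508, 0.0993]
eef_rot: [0.98, -0.199, -0.0, 0.0]
force: [-0.6, 0.1, -1.3]
width: 0.238
finger_force: 25.0
```

Collar contact is expected at about z = 0.097, so the last steps are 1 mm each until there is force.

```bash
python3 -m pendant '[[0,0,0.1,0,0,0,0.9],[0,0,0.2,0,0,0,0.9],[0,0,0.2,0,0,0,0.9]]';python3 -m pendant '[[0,0,0.05,0,0,0,0.9],[0,0,0.1,0,0,0,0.9],[0,0,0.1,0,0,0,0.9]]'
```

```text
t: 17.6
eef_pos: [0.5173, 0.2509, 0.0974]
eef_rot: [0.98, -0.199, -0.0, -0.0]
force: [-0.4, -0.1, -2.5]
width: 0.238
finger_force: 25.0
t: 17.98
eef_pos: [0.5175, 0.251, 0.0971]
eef_rot: [0.98, -0.199, 0.0, -0.0]
force: [-2.4, 0.3, 6.1]
width: 0.237
finger_force: 25.0
```

```bash
python3 -m pendant '[[0,0,0.06,0,0,0,0.9],[0,0,0.06,0,0,0,0.9]]'; python3 -m pendant '[[0,0,-0.03,0,0,0,0.7],[0,0,-0.05,0,0,0,0.5],[0,0,-0.05,0,0,0,0.4],[0,0,-0.05,0,0,0,0.4],[0,0,-4,0,0,0,0.4],[0,0,-8,0,0,0,0.4],[0,0,-12,0,0,0,0.4],[-4,10,-14,0,0,0,0.4],[-8,16,-14,0,0,0,0.4],[-8,22,-14,0,0,0,0.4],[-8,22,-14,0,0,0,0.4]]'
python3 - <<'E'
from h import *
t=cam("top");c=cam("scene")
f=lambda x,u,v:cv2.resize(x["img"][v-30:v+30,u-30:u+30],(400,400),interpolation=cv2.INTER_CUBIC)
cv2.imwrite("pics/f1.png",np.hstack([f(t,155,214),f(c,348,165)]))
E
```

```text
t: 18.23
eef_pos: [0.5176, 0.2511, 0.0971]
eef_rot: [0.98, -0.199, 0.0, -0.0]
force: [-4.0, -1.7, 11.4]
width: 0.24
finger_force: 25.0
t: 19.6
eef_pos: [0.356, 0.0782, 0.2359]
eef_rot: [0.98, -0.199, 0.0, 0.0]
force: [0.5, 0.2, 0.1]
width: 0.599
finger_force: 0.0
```

View pics/f1.png

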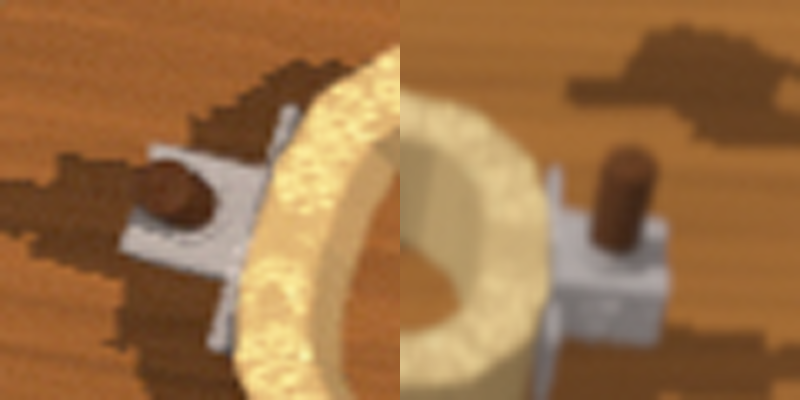

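The pin stands upright with its collar flat on the top lug (right crop (615,245)). The mould is shut and the arm is clear, so I hand in.

```bash
python3 -c "
from station import robot
print(robot.hand_in())"
```

```text
the job is handed in; nothing more can be done
None
```

The mould is shut and the lock pin is through the lugs with its collar flush on the top lug; I released it, left the awl, glue bottle and sanding block alone, and handed the job in at about 20 s, though hand-in returned no verdict.

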